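# Fit the missing link into the printed finger

### The arm

A 6-joint arm with a two-finger parallel gripper is mounted at the origin on the work surface. World frame = base frame: x ahead of the robot, y to its left, z up, the work surface at z = 0. Lengths are in mm, angles in rad, forces in N, time in s.
With the tool pointing down it reaches from about 350 to 875 mm from the base axis. Payload 4.2 kg.
Tool frame: the origin (TCP) lies on the centre line of the jaws, within the pads' length; the fingertips stand ahead of it and the grasp point (between the pads) lies 8 mm behind it (bot.tip_reach is the z of the fingertips in the tool frame, in mm); z points along the fingers, y is the line along which they close (so a half turn about z gives the same grasp; the last joint's range is limited). The gripper opens to 85 mm and grips with 20 to 120 N. Pads are 22 mm wide; open, the fingers measure 114 mm over their backs; the gripper's body (76 mm by 85 mm) begins 54 mm behind the grasp point. The pads swing forward as they close: fully open they stand 13 mm farther back than shut.
Start: joints at [1.587, 0.385, 0.008, 0, -1.194, -0.259], TCP at [150.232, 606.654, 242.312] pointing down, gripper open.
Joint ranges: [-3.14, 3.14], [-1.21, 2.06], [-1.07, 1.41], [-3.16, 2.05], [-2.99, -0.16], [-3.1, 3.1]. Speed limits (rad/s): [2.79, 2.79, 3.14, 3.14, 3.14, 3.14].

### API

Orientations are given as a 3x3 rotation matrix whose columns are the frame's x, y, z axes.
In Python, from station import bot gives the robot as it stands. The module is installed in compiled form; this text tells all that it offers.
- The arm moves only by the shell command python3 -m pendant 'ROWS' [OPENING]. ROWS is JSON, a list that holds one entry, the list of rows, each a list of 6 numbers: the shift along the tool's x, y, z in m, then the turn, a rotation vector about the tool's x, y, z in degrees. A call has 1 to 12 rows; each row is the pose to reach, as a shift and turn from the pose commanded when the call began, along the tool's axes at that moment; what a row does not reach only later rows make up. A row lasts 1/12 s, in which the tool goes at most 41.7 mm and 7.16 degrees, less where a joint would pass 70% of its speed; a pose out of reach is approached as far as the arm can. A call with a gripper value outside its range is refused whole. OPENING is the opening, from 0 (shut) to 1 (fully open), set as the call begins (- or left out, the last holds). The fingers move at their own pace and stop on an object; the grip force is fixed at half the most. Time passes only in rows, so rows that repeat a pose let the fingers close. It gives the time, the measured TCP pose, the force, the opening and the grip force at its end, in the units of the state.
- bot.sense(): the state, without advancing time (a new reading comes with each control period).
- bot.snapshot(name): name is "side" or "top"; returns a dict with "frame" (384x512x3 uint8, blue, green, red), "fx", "fy", "cx", "cy" (pixels), "distortion" ([k1, k2, p1, p2, k3] as OpenCV has them; the pictures are not rectified), "camera_from_world" (4x4, takes a point from world to camera coordinates). Camera axes: x right, y up, looking along -z (the intrinsics and any distortion apply to the point x, -y, -z); pixel columns grow to the right and rows downward; lengths in mm; the calibration is good to about 2 mm. A picture is of the moment at which its call begins. There is no depth.
- bot.job_done(): hands the job in; it is judged then, once.
Trained networks look in a picture, given as the dict that the camera call returned (one of the last four; its "shot" number tells which), for a name from the list of things; names that differ only in an ending like _2 or _b are one class to them, and where a whole thing is asked for, a point or a joint stands for the part that bears it (a point fixed in the world has none). Each returns a list of dicts, best first, with "p" (0 to 1); they miss things now and then, are a little off and sometimes report something else, mostly with a low value. They report only what shows in the picture. A call takes as long as a camera call. They do not tell look-alikes from the thing itself.
- bot.boxes_of(picture, target): "box" ([left, top, right, bottom] in pixels, round what is visible of it).
- bot.cut_out(picture, target): "region" (384x512 bool, what is visible of it) and "box" ([left, top, right, bottom] in pixels, round what is visible of it).
The state is a dict: "time_s": time; "q": joint angles; "qd": joint speeds; "effort": joint torques, N m; "ee_pos": TCP position; "ee_rot": TCP orientation; "wrist_force": force on the tool from outside, world axes, zero at the start; "torque": the same for the moment, N m; "finger_gap": finger opening in mm; "grasp_force": force on a finger pad.
Only numpy, scipy, OpenCV 4.12 (cv2) and the standard library are available. Lean on these libraries where they do the work, as an engineer would, in place of code of your own. Each camera call takes 0.05 s, during which the arm holds its last target. There are 200 camera calls.

### The job

The finger laid out in the jig is missing its middle link. Find the one loose printed link that fills the gap snugly and is level with its neighbours, and slide it across the bench top, without lifting it, into the gap until it is fully home against the metal rail; then swing the steel hold-down arm over it as far as it goes. Leave the other links, the two parts boxes and the round tin where they are.

Things in the scene. Friction and masses are not known exactly. Their poses are not given: they have to be found in the camera images.
- link_medium: loose cream 3D-printed finger link, a block with rounded corners lying flat, 60 mm long (its y axis), 30 mm wide (x), 28 mm high, about 45 g, a thin grey groove along the middle of its top. Origin at the centre of its underside. It slides freely on the bench.
- link_short: loose cream 3D-printed finger link, a block with rounded corners lying flat, 46 mm long (its y axis), 30 mm wide (x), 28 mm high, about 35 g, a thin grey groove along the middle of its top. Origin at the centre of its underside. It slides freely on the bench.
- link_long: loose cream 3D-printed finger link, a block with rounded corners lying flat, 74 mm long (its y axis), 30 mm wide (x), 28 mm high, about 55 g, a thin grey groove along the middle of its top. Origin at the centre of its underside. It slides freely on the bench.
- link_thick: loose cream 3D-printed finger link, a block with rounded corners lying flat, 60 mm long (its y axis), 30 mm wide (x), 42 mm high, about 65 g, a thin grey groove along the middle of its top. Origin at the centre of its underside. It slides freely on the bench.
- jig: jig fixed to the bench: two cream end sections of a finger, 30 mm deep (x), 28 mm high, with a gap between them 63 mm wide (y), open towards the robot (-x). Origin: the gap's centre on the bench; gap walls at y = -31.5 and +31.5 mm. x points away from the robot into the gap, y along the finger. A fitting link fully home has its origin and axes on the jig's, either way round.
- gap_mouth (a point): middle of the gap's mouth, on the bench, 15 mm before the jig's origin (x = -15 mm of the jig), in line with the near faces of the end sections; the sections reach to y = -82 and +104 mm of the jig, their corners rounded 4 mm
- rail (a point): middle of the aluminium rail's near face, on the bench, 15 mm beyond the jig's origin (x = +15 mm of the jig); the rail closes the gap's far side, is 210 mm long (y), 12 mm thick, 20 mm high
- clamp (a joint): angle of the steel hold-down arm about its upright pivot, rad: 0 is swung away behind the rail, 0.88 is the stop with the arm across the middle of the gap; grows counter-clockwise from above. The arm is 18 mm wide, 8 mm thick, its underside 31 mm above the bench; it stays where left (about 1 N at the knob moves it).
- clamp_knob (a point): the black upright knob at the arm's end, 68 mm from the pivot: a cylinder 12 mm in diameter from 39 to 66 mm above the bench; this point is on its axis, 66 mm above the bench. At the arm's stop it stands over the gap's centre.
- clamp_pivot (a point): the arm's pivot axis behind the rail, at x = +28, y = -62 mm of the jig, 31 mm above the bench; the pivot pin reaches 43 mm above the bench
- box_blue: bystander: blue plastic parts box with clear lid, 54 (y) x 26 (x) x 20 mm, in the row with the links; origin under its centre
- box_pink: bystander: pink parts box of the same size, to the right of the jig
- tin: bystander: round metal tin, 72 mm in diameter, 22 mm high, to the left of the jig; origin under its centre
Mind the look-alikes: they are no part of the job. There is more than one size of the jig; the job needs the smallest.

How it is judged (in metres and radians):
On the way:
1. the fitting link is home in the gap while the hold-down arm is still swung away (x of link_medium in the frame of jig between -0.004 and 0.004 m and y of link_medium in the frame of jig between -0.005 and 0.005 m and angle between the y axis of link_medium and the y axis of jig, either way round below 0.08 rad and angle between link_medium's own z axis and vertical below 0.08 rad and height (world z) of link_medium below 0.006 m and value of joint clamp below 0.4 rad), for 0.2 s.
At the end, for the whole second after the job is handed in: the 60 mm long, 28 mm high link lies flat in the gap, at rest, within 4 mm (x) and 5 mm (y) of the jig's origin and 0.08 rad of its y axis; the hold-down arm rests over it, joint above 0.80; other links, parts boxes and tin never over 30 mm from their places (x of link_medium in the frame of jig between -0.004 and 0.004 m and y of link_medium in the frame of jig between -0.005 and 0.005 m and angle between the y axis of link_medium and the y axis of jig, either way round below 0.08 rad and angle between link_medium's own z axis and vertical below 0.08 rad and height (world z) of link_medium below 0.006 m and value of joint clamp above 0.8 rad and linear speed of link_medium below 0.01 m/s and velocity of joint clamp between -0.05 and 0.05 rad/s); the robot touches nothing.
It fails at once if the fitting link is lifted (more than 12 mm) off the bench (height (world z) of link_medium above 0.012 m).
It fails at once if another link is pushed more than 30 mm from its place (distance of any of link_short, link_long, link_thick from where it was at the start of the episode above 0.03 m).
It fails at once if a parts box or the tin is pushed more than 30 mm from its place (distance of any of box_blue, box_pink, tin from where it was at the start of the episode above 0.03 m).
It also fails if it takes over 72 s, if anything falls off the work surface, if the arm or the gripper's body presses on something with over 40 N, if the wrist force passes 120 N, or if a joint passes its speed limit or range.

## Working session

There is one attempt and no reset: what is moved stays moved. The work goes in short steps, Python scripts to look and compute and a shell command to move; the robot and the scene stay as the last step left them, time stands still between calls to the robot, and variables do not carry over. Pictures are saved under pics/ and viewed, at most 10 in all, crops included, and the job is handed in when it is done.

```bash
mkdir -p pics
python3 - <<'E'
from station import bot
import cv2
s=bot.sense();print(s['ee_pos'],s['ee_rot'],s['time_s'],bot.tip_reach)
for n in('top','side'):
    p=bot.snapshot(n);cv2.imwrite(f'pics/{n}0.png',p['frame'])
    print(n,p['fx'],p['fy'],p['cx'],p['cy'],p['distortion'],p['camera_from_world'])
    for t in('link_medium','link_short','link_long','link_thick','jig','clamp','clamp_knob','rail','box_blue','box_pink','tin'):
        print(t,[(([round(v) for v in d['box']]),round(d['p'],2)) for d in bot.boxes_of(p,t)])
E
```

```text
[150.10592007 606.13791962 241.22087043] [[ 9.70626940e-01 -2.40589204e-01 -4.22165591e-04]
 [-2.40589554e-01 -9.70624643e-01 -2.11386217e-03]
 [ 9.88080888e-05  2.15334020e-03 -9.99997677e-01]] 0.0 11.0
top 429.73114477154513 429.73114477154513 249.5102657052807 190.93707767206817 [-0.00270608  0.          0.          0.          0.        ] [[-6.30479032e-03 -9.99609463e-01 -2.72244441e-02 -6.24048246e+01]
 [ 9.93881325e-01 -9.26625891e-03  1.10063835e-01 -4.67517401e+02]
 [-1.10273120e-01 -2.63639372e-02  9.93551600e-01 -1.13496055e+03]
 [ 0.00000000e+00  0.00000000e+00  0.00000000e+00  1.00000000e+00]]
link_medium [([289, 175, 312, 194], 0.49), ([207, 107, 237, 120], 0.36)]
link_short [([142, 176, 163, 192], 0.79)]
link_long [([245, 178, 276, 190], 0.72)]
link_thick [([208, 105, 235, 119], 0.65), ([214, 173, 240, 188], 0.6)]
jig [([82, 248, 192, 300], 0.67), ([172, 106, 246, 136], 0.66), ([339, 221, 457, 272], 0.56)]
clamp [([398, 219, 442, 252], 0.85), ([206, 107, 238, 121], 0.68), ([216, 172, 239, 188], 0.67), ([127, 248, 173, 273], 0.63)]
clamp_knob [([123, 250, 170, 271], 0.9
[... 656 characters left out ...]
00000e+00  1.00000000e+00]]
link_medium [([282, 209, 303, 232], 0.49)]
link_short [([289, 145, 299, 165], 0.71), ([219, 154, 231, 164], 0.57)]
link_long [([265, 192, 282, 213], 0.5), ([261, 145, 307, 182], 0.43)]
link_thick [([251, 173, 262, 194], 0.62)]
jig [([271, 262, 342, 365], 0.94), ([133, 154, 190, 202], 0.72), ([263, 145, 307, 179], 0.65)]
clamp [([290, 144, 298, 164], 0.67), ([324, 281, 336, 331], 0.56), ([171, 153, 182, 182], 0.48), ([262, 146, 307, 177], 0.17)]
clamp_knob [([325, 282, 340, 338], 0.89), ([172, 154, 183, 181], 0.6)]
rail [([269, 265, 344, 364], 0.67), ([258, 148, 306, 179], 0.65)]
box_blue []
box_pink [([333, 205, 353, 216], 0.44)]
tin [([234, 126, 251, 140], 0.59)]
```

Run:
```python
import cv2
a=cv2.imread('pics/top0.png');cv2.imwrite('pics/top0b.png',cv2.resize(a[80:320,60:480],None,fx=1.9,fy=1.9,interpolation=cv2.INTER_CUBIC))
```

```text
(no output)
```

View pics/top0b.png

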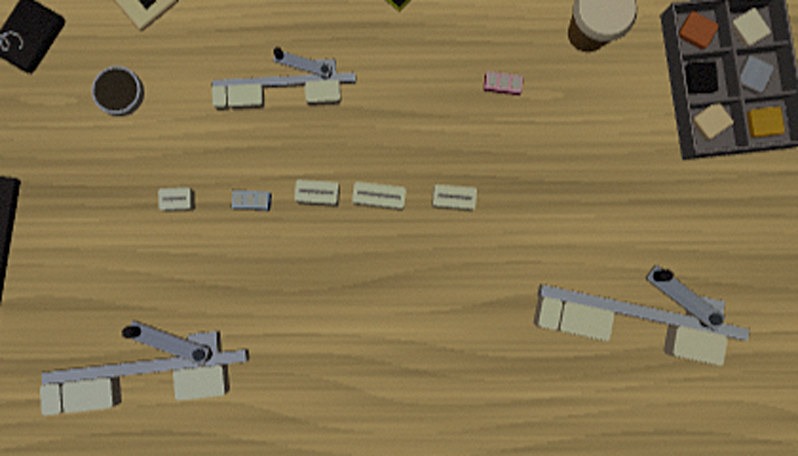

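View pics/side0.png

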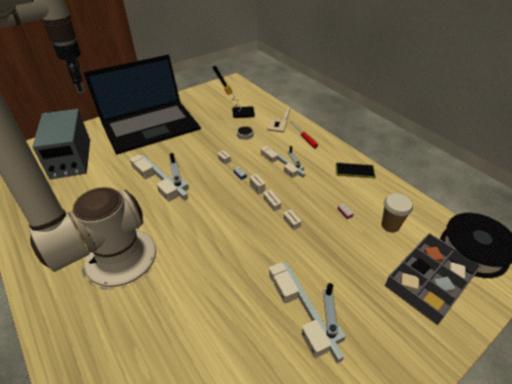

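The smallest of the three jigs is the far one, at about (210,120) in the top view. The other two, at (137,275) and (398,245), are look-alikes.

Loose links in the top view:
- short at (152,184)
- thick at (227,181), with a visibly higher side wall
- long at (259,182)
- medium at (299,184)

The blue box is at (192,185), pink at (325,124) and the tin at (122,128). I choose the link at (299,184) and will check it in a close crop.

```bash
cat > h.py <<'E'
import numpy as np,cv2
from scipy.optimize import minimize
def proj(p,P):
    P=np.atleast_2d(P).astype(float);M=p['camera_from_world'];c=P@M[:3,:3].T+M[:3,3]
    c=c*[1,-1,-1];K=np.array([[p['fx'],0,p['cx']],[0,p['fy'],p['cy']],[0,0,1]])
    return cv2.projectPoints(c.reshape(-1,1,3),np.zeros(3),np.zeros(3),K,np.array(p['distortion'],float))[0][:,0]
def unproj(p,uv,z):
    f=lambda v:((proj(p,[v[0],v[1],z])[0]-uv)**2).sum()
    return minimize(f,[600,0],method='Nelder-Mead',options=dict(xatol=.01,fatol=1e-6)).x
def cream(fr):
    # brightness of the blue channel tells cream tops from wood
    return fr[...,0].astype(float)
def rect(pose,x0,x1,y0,y1,z):
    x,y,a=pose;R=np.array([[np.cos(a),-np.sin(a)],[np.sin(a),np.cos(a)]])
    q=np.array([[x0,y0],[x1,y0],[x1,y1],[x0,y1]])@R.T+[x,y]
    return np.c_[q,np.full(4,z)]
S=8
def render(p,polys,win):
    l,t,r,b=win;m=np.zeros(((b-t)*S,(r-l)*S),np.uint8)
    for P in polys:
        uv=(proj(p,P)-[l-.5,t-.5])*S-.5
        cv2.fillPoly(m,[np.round(uv*16).astype(np.int32)],255,shift=4)
    return cv2.resize(m,(r-l,b-t),interpolation=cv2.INTER_AREA)/255.
def fit(p,polyf,win,x0):
    """match rendered top faces to image by linear regression residual"""
    l,t,r,b=win;I=p['frame'][t:b,l:r].astype(float)
    I=cv2.GaussianBlur(I[...,0],(0,0),.6)
    def f(v):
        m=cv2.GaussianBlur(render(p,polyf(v),win),(0,0),.6)
        return -np.corrcoef(m.ravel(),I.ravel())[0,1]
    s=np.array([[0,0,0],[8,0,0],[0,8,0],[0,0,.1]])+x0
    o=minimize(f,x0,method='Nelder-Mead',options=dict(initial_simplex=s,xatol=.02,fatol=1e-6));return o.x,o.fun
link=lambda v,h=28,L=60:[rect(v,-15,15,-L/2,L/2,h)]
jig=lambda v:[rect(v,-15,15,-82,-31.5,28),rect(v,-15,15,31.5,104,28)]
E
python3 - <<'E'
from station import bot
from h import *
p=bot.snapshot('top');fr=p['frame']
for n,uv,L,h in(('medium',(299,184),60,28),('long',(259,182),74,28),('thick',(227,181),60,42)):
    g=unproj(p,uv,h);w=(uv[0]-18,uv[1]-14,uv[0]+18,uv[1]+14)
    for LL in (46,60,74): print(n,LL,fit(p,lambda v:link(v,h,LL),w,[*g,0.]))
g=unproj(p,(212,125),28);print(g)
J,c=fit(p,jig,(165,118,245,140),[*g,0.]);print('jig',J,c)
R=lambda a:np.array([[np.cos(a),-np.sin(a)],[np.sin(a),np.cos(a)]])
for n,q in(('knob',(58,-1,66)),('pivot',(28,-62,43)),('railend',(21,105,20))):
    print(n,proj(p,[*(J[:2]+R(J[2])@q[:2]),q[2]]))
M,_=fit(p,link,(281,170,317,198),[*unproj(p,(299,184),28),0.])
k=4;im=cv2.resize(fr[95:205,160:330],None,fx=k,fy=k,interpolation=cv2.INTER_CUBIC)
for P in jig(J)+link(M): cv2.polylines(im,[np.int32((proj(p,P)-[159.5,94.5])*k)],True,(0,0,255),1)
cv2.imwrite('pics/crop1.png',im)
E
```

```text
medium 46 (array([ 4.87721946e+02, -1.95042538e+02, -8.95986014e-02]), np.float64(-0.8051911026126224))
medium 60 (array([ 4.87220133e+02, -1.99372829e+02, -1.01176712e-01]), np.float64(-0.9364672868905777))
medium 74 (array([ 4.87721777e+02, -1.95539495e+02, -1.21919666e-01]), np.float64(-0.8337330506378657))
long 46 (array([ 4.91484375e+02, -2.32353516e-02,  0.00000000e+00]), np.float64(nan))
long 60 (array([ 4.91484375e+02, -2.32353516e-02,  0.00000000e+00]), np.float64(nan))
long 74 (array([ 4.91484375e+02, -2.32353516e-02,  0.00000000e+00]), np.float64(nan))
thick 46 (array([ 4.94703358e+02,  2.49750817e-01, -7.31338170e-02]), np.float64(-0.8016668771640912))
thick 60 (array([ 4.94474433e+02, -3.34367310e+00, -7.21225729e-02]), np.float64(-0.9226785004570573))
thick 74 (array([ 4.94877410e+02,  1.83339604e+00, -7.78477841e-02]), np.float64(-0.8223332098846452))
[649.77497098  35.7345031 ]
jig [6.45055610e+02 4.53853242e+01 1.56866172e-02] -0.7310011141695776
knob [[206.87977107 101.83423251]]
pivot [[230.47357687 114.56497017]]
railend [[171.0317065  121.16219656]]
  c /= stddev[:, None]
  c /= stddev[None, :]
```

View pics/crop1.png

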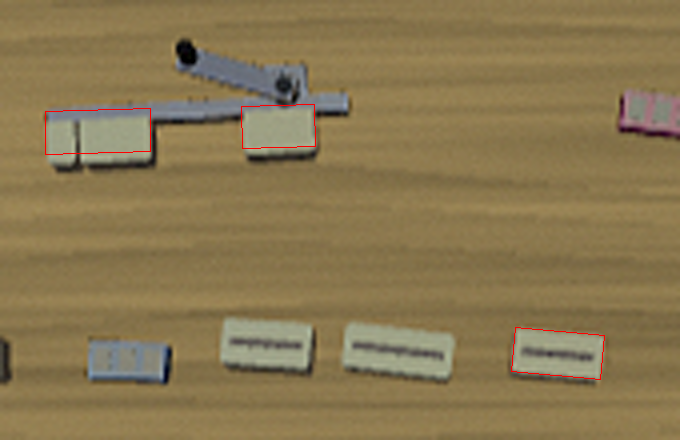

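The chosen link at (299,184) fits a 60 mm outline well (0.94). The thick one to its left has taller sides. The rail pulled the jig outline off at its top edge, so I'll refit with the bluish metal masked.

```bash
cat >> h.py <<'E'
def fitjig(p,x0,win=(160,100,255,148)):
    q=dict(p);f=p['frame'].copy();B=f[...,0].astype(int);R=f[...,2].astype(int)
    w=np.median(B[win[1]:win[3],win[0]:win[2]]);bad=(B>R-4)|(B<w);f[...,0][bad]=w;q['frame']=f
    return fit(q,jig,win,x0)
def tw(s,v): return np.array(s['ee_rot']).T@np.asarray(v,float)
E
python3 - <<'E'
from station import bot
from h import *
p=bot.snapshot('top')
J,c=fitjig(p,[636,45,.03]);print('jig',J,c)
M,_=fit(p,link,(281,170,317,198),[487,-199,-.1]);print('med',M,_)
for z in (20,28): # consistency: rail far etc
    R=np.array([[np.cos(J[2]),-np.sin(J[2])],[np.sin(J[2]),np.cos(J[2])]])
for n,q in(('knob',(58,-1,66)),('pivot',(28,-62,43)),('railend+',(21,105,20)),('railend-',(21,-105,20))):
    print(n,proj(p,[*(J[:2]+R@q[:2]),q[2]])*4-[638,378])
b=bot.snapshot('side')
for n,X in(('link',link(M)[0]),('j1',jig(J)[0]),('j2',jig(J)[1])): print(n,proj(b,X).round(1).tolist())
im=b['frame'][130:240,200:360];im=cv2.resize(im,None,fx=5,fy=5,interpolation=cv2.INTER_CUBIC)
for P in jig(J)+link(M): cv2.polylines(im,[np.int32((proj(b,P)-[199.5,129.5])*5)],True,(0,0,255),1)
cv2.imwrite('pics/side1.png',im)
s=bot.sense();yaw=np.arctan2(s['ee_rot'][1][0],s['ee_rot'][0][0]);print('tool x yaw',yaw)
E
```

```text
jig [6.41184304e+02 4.48817768e+01 4.38064844e-02] -0.9652413375896082
med [ 4.87164235e+02 -1.99347102e+02 -9.92161831e-02] -0.9371014038147577
knob [[187.80823617  35.01954746]]
pivot [[283.4051795  83.3573072]]
railend+ [[ 45.99043481 116.27607414]]
railend- [[348.34406161  99.17929915]]
link [[292.6, 224.7], [300.4, 221.0], [289.5, 209.1], [281.8, 212.6]]
j1 [[291.8, 172.6], [297.8, 169.2], [288.4, 162.4], [282.4, 165.6]]
j2 [[271.2, 157.4], [277.2, 154.3], [264.9, 145.5], [259.1, 148.4]]
tool x yaw -0.2428515994114467
```

View pics/side1.png

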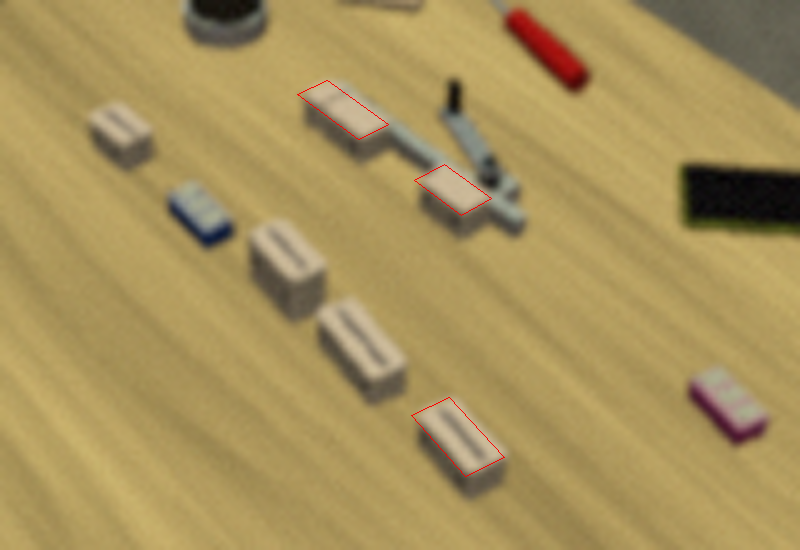

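The side view agrees: the outlined link at crop (455,437) is the same height as the jig sections, and the thick one at (285,265) is taller. Moving now.

```bash
python3 -m pendant '[[[0.377,0.273,0,0,0,-8.2],[0.377,0.273,0,0,0,-8.2],[0.377,0.273,0,0,0,-8.2],[0.377,0.273,0,0,0,-8.2],[0.377,0.273,0,0,0,-8.2],[0.377,0.273,0,0,0,-8.2],[0.377,0.273,0,0,0,-8.2],[0.377,0.273,0,0,0,-8.2],[0.377,0.273,0,0,0,-8.2],[0.377,0.273,0,0,0,-8.2],[0.377,0.273,0,0,0,-8.2],[0.377,0.273,0,0,0,-8.2]]]' 1
python3 - <<'E'
from station import bot
from h import *
s=bot.sense();print(s['ee_pos'],np.arctan2(s['ee_rot'][1][0],s['ee_rot'][0][0]))
print(tw(s,np.array([475.3,-198.2,100])-s['ee_pos']), s['wrist_force'])
E
```

```text
time_s: 2.35
ee_pos: [453.0, 247.0, 242.5]
ee_rot: [[0.994, -0.105, 0.0], [-0.105, -0.994, -0.001], [0.001, 0.001, -1.0]]
wrist_force: [0.4, 0.3, -0.1]
finger_gap: 85.2
grasp_force: 0.0
[453.02863358 247.03082973 242.48605933] -0.10507107501553989
[ 68.76854782 440.34859528 142.80330555] [ 0.35121687  0.34894517 -0.14263155]
```

```bash
python3 -m pendant '[[[0.069,0.440,0.143,0,0,-0.3],[0.069,0.440,0.143,0,0,-0.3],[0.069,0.440,0.143,0,0,-0.3],[0.069,0.440,0.143,0,0,-0.3],[0.069,0.440,0.143,0,0,-0.3],[0.069,0.440,0.143,0,0,-0.3],[0.069,0.440,0.143,0,0,-0.3],[0.069,0.440,0.143,0,0,-0.3],[0.069,0.440,0.143,0,0,-0.3],[0.069,0.440,0.143,0,0,-0.3],[0.069,0.440,0.143,0,0,-0.3],[0.069,0.440,0.143,0,0,-0.3]]]'
python3 -m pendant '[[[0.069,0,0,0,0,0],[0,0,0,0,0,0]]]' >/dev/null & kill $! 2>/dev/null
python3 - <<'E'
from station import bot
from h import *
s=bot.sense();print(s['time_s'],s['ee_pos'],np.arctan2(s['ee_rot'][1][0],s['ee_rot'][0][0]))
print(tw(s,np.array([475.3,-198.2,15])-s['ee_pos']))
E
```

```text
time_s: 3.35
ee_pos: [474.4, -197.6, 97.3]
ee_rot: [[0.995, -0.099, -0.003], [-0.099, -0.995, -0.0], [-0.003, 0.0, -1.0]]
wrist_force: [0.5, -1.1, -0.3]
finger_gap: 85.5
grasp_force: 0.0
3.35 [ 474.42462558 -197.60750958   97.31076195] -0.09939740974220652
[ 1.16960986  0.47756077 82.30785386]
```

```bash
python3 -m pendant '[[[0.001,0,0.02,0,0,0],[0.001,0,0.04,0,0,0],[0.001,0,0.04,0,0,0]]]'
python3 - <<'E'
from station import bot
import cv2
for n,w in (('side',(130,330,160,360)),('top',(100,260,190,400))):
    f=bot.snapshot(n)['frame'][w[0]:w[1],w[2]:w[3]];globals()[n]=cv2.resize(f,(400,400) if n=='side' else (400,305),interpolation=cv2.INTER_CUBIC)
top=cv2.copyMakeBorder(top,0,95,0,0,0);cv2.imwrite('pics/pre.png',cv2.hconcat([side,top]))
E
```

```text
time_s: 3.6
ee_pos: [473.9, -193.6, 56.2]
ee_rot: [[0.995, -0.096, -0.007], [-0.096, -0.995, 0.001], [-0.007, -0.001, -1.0]]
wrist_force: [0.7, 0.3, 0.7]
finger_gap: 85.1
grasp_force: 0.0
```

View pics/pre.png

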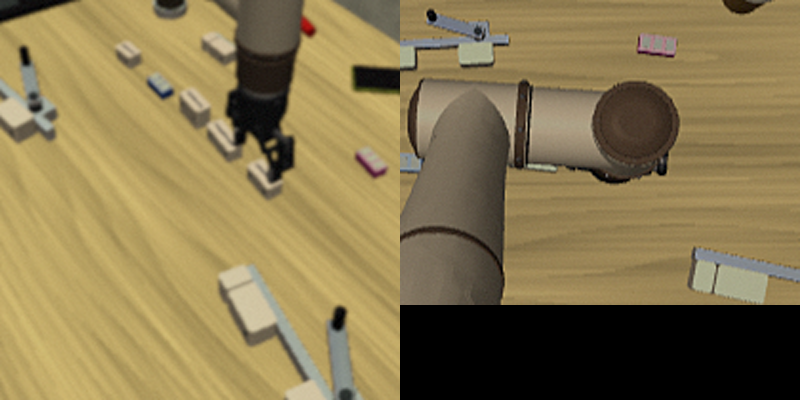

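The fingers straddle the chosen link at side crop (265,178). The long link at (222,138) is clear of the fingers.

```bash
python3 -m pendant '[[[0.001,0.003,0.01,0,0,0],[0.001,0.003,0.02,0,0,0],[0.001,0.003,0.02,0,0,0],[0.001,0.003,0.02,0,0,0]]]'
```

```text
time_s: 4.03
ee_pos: [476.9, -196.6, 39.0]
ee_rot: [[0.996, -0.094, -0.001], [-0.094, -0.996, 0.0], [-0.001, 0.0, -1.0]]
wrist_force: [0.3, 0.4, 1.2]
finger_gap: 85.5
grasp_force: 0.0
```

```bash
python3 -m pendant '[[[-0.001,0.001,0.012,0,0,0],[-0.001,0.001,0.024,0,0,0],[-0.001,0.001,0.024,0,0,0],[-0.001,0.001,0.024,0,0,0],[-0.001,0.001,0.024,0,0,0]]]'
python3 -m pendant '[[[0,0,0,0,0,0],[0,0,0,0,0,0],[0,0,0,0,0,0],[0,0,0,0,0,0],[0,0,0,0,0,0],[0,0,0,0,0,0],[0,0,0,0,0,0],[0,0,0,0,0,0]]]' 0.6
```

```text
time_s: 4.45
ee_pos: [476.6, -197.8, 16.0]
ee_rot: [[0.996, -0.094, 0.001], [-0.094, -0.996, -0.0], [0.001, 0.0, -1.0]]
wrist_force: [-0.4, -0.5, 0.1]
finger_gap: 85.4
grasp_force: 0.0
time_s: 5.12
ee_pos: [476.7, -197.8, 16.4]
ee_rot: [[0.996, -0.094, 0.002], [-0.094, -0.996, -0.0], [0.002, 0.0, -1.0]]
wrist_force: [-0.9, 0.9, 4.7]
finger_gap: 58.4
grasp_force: 64.7
```

```bash
python3 -m pendant '[[[0.01,-0.001,0,0,0,0],[0.03,-0.003,0,0,0,0],[0.05,-0.005,0,0,0,0],[0.07,-0.007,0,0,0,0],[0.083,-0.008,0,0,0,0],[0.083,-0.008,0,0,0,0]]]'
python3 -m pendant '[[[-0.001,-0.01,0,0,0,-0.4],[-0.003,-0.03,0,0,0,-1],[-0.005,-0.055,0,0,0,-2],[-0.008,-0.08,0,0,0,-3],[-0.01,-0.105,0,0,0,-4],[-0.012,-0.13,0,0,0,-5],[-0.015,-0.155,0,0,0,-6],[-0.017,-0.18,0,0,0,-7],[-0.019,-0.205,0,0,0,-7.4],[-0.021,-0.225,0,0,0,-7.4],[-0.023,-0.239,0,0,0,-7.4],[-0.023,-0.239,0,0,0,-7.4]]]'
python3 -m pendant '[[[0,0,0,0,0,0],[0,0,0,0,0,0]]]'
```

```text
time_s: 5.62
ee_pos: [563.3, -197.9, 16.4]
ee_rot: [[0.996, -0.093, 0.006], [-0.093, -0.996, -0.001], [0.006, 0.001, -1.0]]
wrist_force: [1.9, -0.3, 5.4]
finger_gap: 58.2
grasp_force: 64.6
time_s: 6.62
ee_pos: [559.1, 45.0, 16.4]
ee_rot: [[0.999, 0.038, 0.002], [0.038, -0.999, 0.001], [0.002, -0.001, -1.0]]
wrist_force: [-0.9, 2.7, 6.2]
finger_gap: 58.9
grasp_force: 64.8
time_s: 6.78
ee_pos: [559.4, 43.6, 16.5]
ee_rot: [[0.999, 0.036, 0.003], [0.036, -0.999, 0.001], [0.003, -0.001, -1.0]]
wrist_force: [0.2, 2.6, 5.0]
finger_gap: 58.3
grasp_force: 64.7
```

Run:
```python
from station import bot
import cv2
o=[]
for n,w in (('side',(120,220,200,320)),('top',(80,200,150,310))):
    p=bot.snapshot(n);f=p['frame'][w[0]:w[1],w[2]:w[3]];o.append(cv2.resize(f,(400,300),interpolation=cv2.INTER_CUBIC))
cv2.imwrite('pics/mid.png',cv2.hconcat(o))
```

```text
(no output)
```

View pics/mid.png

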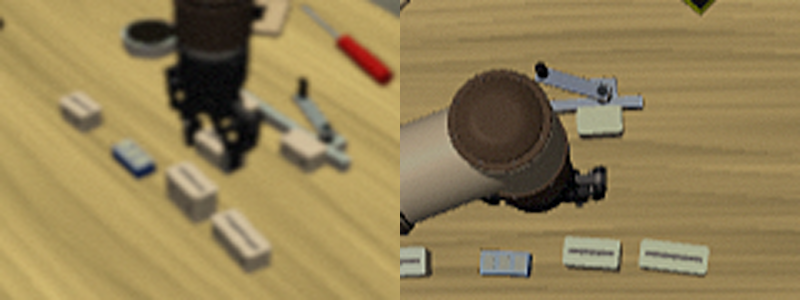

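The link sits squarely between the jaws at side crop (208,145), in front of the gap. I'll advance in small steps and watch the force.

```bash
python3 -m pendant '[[[0.01,0,0,0,0,0],[0.025,0,0,0,0,0],[0.036,0,0,0,0,0],[0.036,0,0,0,0,0]]]'
python3 -m pendant '[[[0.003,0,0,0,0,0],[0.006,0,0,0,0,0],[0.006,0,0,0,0,0]]]'
python3 -m pendant '[[[0.003,0,0,0,0,0],[0.005,0,0,0,0,0],[0.005,0,0,0,0,0]]]'
```

```text
time_s: 7.22
ee_pos: [596.4, 43.6, 16.5]
ee_rot: [[0.999, 0.035, 0.002], [0.035, -0.999, 0.0], [0.002, -0.0, -1.0]]
wrist_force: [2.2, -1.5, 5.1]
finger_gap: 58.9
grasp_force: 64.7
time_s: 7.47
ee_pos: [599.8, 43.5, 16.5]
ee_rot: [[0.999, 0.035, -0.001], [0.035, -0.999, -0.0], [-0.001, 0.0, -1.0]]
wrist_force: [-2.5, 0.5, 8.4]
finger_gap: 58.4
grasp_force: 65.0
time_s: 7.72
ee_pos: [604.6, 43.6, 16.5]
ee_rot: [[0.999, 0.035, -0.002], [0.035, -0.999, -0.0], [-0.002, 0.0, -1.0]]
wrist_force: [-4.7, -0.2, 8.5]
finger_gap: 58.4
grasp_force: 65.1
```

```bash
python3 -m pendant '[[[0.003,0,0,0,0,0],[0.005,0,0,0,0,0],[0.005,0,0,0,0,0]]]'
python3 - <<'E'
from station import bot
from h import *
o=[]
for n,w in (('side',(130,190,240,320)),('top',(80,140,160,240))):
    p=bot.snapshot(n);f=p['frame'][w[0]:w[1],w[2]:w[3]];o.append(cv2.resize(f,(400,300),interpolation=cv2.INTER_CUBIC))
cv2.imwrite('pics/ins.png',cv2.hconcat(o))
E
```

```text
time_s: 7.97
ee_pos: [609.6, 43.7, 16.5]
ee_rot: [[0.999, 0.035, -0.002], [0.035, -0.999, -0.001], [-0.002, 0.0, -1.0]]
wrist_force: [-3.3, -0.4, 8.4]
finger_gap: 58.1
grasp_force: 65.1
```

View pics/ins.png

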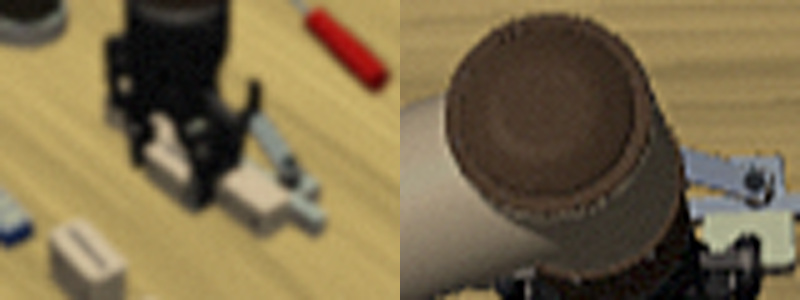

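The link is about 9 mm into the mouth at low force. Next I release, back off, narrow the jaws and push with both fingers.

```bash
python3 -m pendant '[[[0,0,0,0,0,0],[0,0,0,0,0,0],[0,0,0,0,0,0],[0,0,0,0,0,0],[0,0,0,0,0,0],[0,0,0,0,0,0]]]' 1
python3 -m pendant '[[[-0.01,0,0,0,0,0],[-0.025,0,0,0,0,0],[-0.04,0,-0.002,0,0,0],[-0.04,0,-0.005,0,0,0],[-0.04,0,-0.005,0,0,0]]]'
python3 -m pendant '[[[0,0,0,0,0,0],[0,0,0,0,0,0],[0,0,0,0,0,0],[0,0,0,0,0,0],[0,0,0,0,0,0],[0,0,0,0,0,0],[0,0,0,0,0,0],[0,0,0,0,0,0],[0,0,0,0,0,0],[0,0,0,0,0,0]]]' 0.3
python3 - <<'E'
from station import bot
from h import *
b=bot.snapshot('side');p=bot.snapshot('top')
cv2.imwrite('pics/rel.png',cv2.hconcat([cv2.resize(f,(400,300),interpolation=cv2.INTER_CUBIC) for f in (b['frame'][130:190,240:320],p['frame'][80:140,160:240])]))
E
```

```text
time_s: 8.57
ee_pos: [610.9, 44.3, 15.0]
ee_rot: [[0.999, 0.035, -0.0], [0.035, -0.999, -0.0], [-0.0, 0.0, -1.0]]
wrist_force: [-0.1, -0.1, 0.0]
finger_gap: 85.4
grasp_force: 0.0
time_s: 8.98
ee_pos: [571.4, 43.1, 21.0]
ee_rot: [[0.999, 0.036, 0.001], [0.036, -0.999, 0.0], [0.001, -0.0, -1.0]]
wrist_force: [-0.1, 0.0, 0.5]
finger_gap: 85.3
grasp_force: 0.0
time_s: 9.82
ee_pos: [571.0, 42.9, 20.3]
ee_rot: [[0.999, 0.035, -0.0], [0.035, -0.999, -0.0], [-0.0, 0.0, -1.0]]
wrist_force: [-0.2, -0.6, 0.5]
finger_gap: 25.6
grasp_force: 0.0
```

View pics/rel.png

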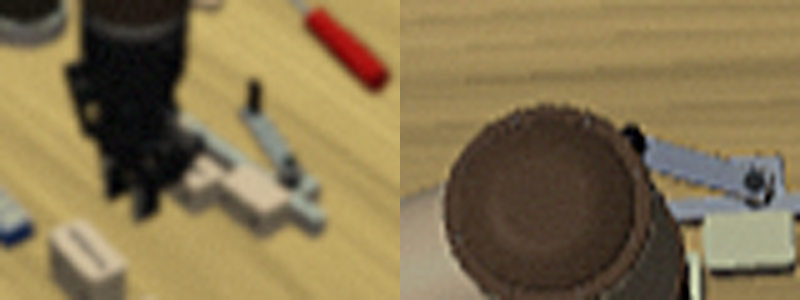

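The link sits in the mouth at side crop (205,170) and the fingers are behind it. Now push.

```bash
python3 -m pendant '[[[0.01,0,0,0,0,0],[0.02,0,0,0,0,0],[0.025,0,0,0,0,0],[0.03,0,0,0,0,0],[0.035,0,0,0,0,0],[0.038,0,0,0,0,0],[0.038,0,0,0,0,0],[0.038,0,0,0,0,0]]]'
python3 -m pendant '[[[0.002,0,0,0,0,0],[0.004,0,0,0,0,0],[0.004,0,0,0,0,0],[0.004,0,0,0,0,0]]]'
```

```text
time_s: 10.58
ee_pos: [608.9, 44.2, 20.2]
ee_rot: [[0.999, 0.035, -0.0], [0.035, -0.999, -0.0], [-0.0, -0.0, -1.0]]
wrist_force: [0.6, 0.5, 0.7]
finger_gap: 25.6
grasp_force: 0.0
time_s: 10.92
ee_pos: [613.1, 44.4, 20.4]
ee_rot: [[0.999, 0.035, 0.0], [0.035, -0.999, 0.0], [0.0, -0.0, -1.0]]
wrist_force: [-0.1, -0.9, 0.7]
finger_gap: 25.7
grasp_force: 0.0
```

```bash
python3 -m pendant '[[[0.002,0,0,0,0,0],[0.003,0,0,0,0,0],[0.003,0,0,0,0,0]]]'
python3 -m pendant '[[[0.001,0,0,0,0,0],[0.002,0,0,0,0,0],[0.002,0,0,0,0,0]]]'
```

```text
time_s: 11.17
ee_pos: [616.3, 44.5, 20.3]
ee_rot: [[0.999, 0.035, 0.0], [0.035, -0.999, 0.0], [0.0, -0.0, -1.0]]
wrist_force: [-0.7, -0.3, -0.4]
finger_gap: 25.4
grasp_force: 0.0
time_s: 11.42
ee_pos: [616.5, 44.3, 20.1]
ee_rot: [[0.999, 0.034, -0.004], [0.034, -0.999, -0.001], [-0.004, 0.001, -1.0]]
wrist_force: [-5.0, 1.0, 3.4]
finger_gap: 25.3
grasp_force: 2.4
```

```bash
python3 -m pendant '[[[0.001,0,0,0,0,0],[0.002,0,0,0,0,0],[0.002,0,0,0,0,0]]]'
python3 -m pendant '[[[-0.02,0,0,0,0,0],[-0.05,0,-0.03,0,0,0],[-0.08,0,-0.07,0,0,0],[-0.11,0.0,-0.1,0,0,0],[-0.14,0.0,-0.1,0,0,0],[-0.17,0.0,-0.1,0,0,0],[-0.19,0.0,-0.1,0,0,0],[-0.19,0.0,-0.1,0,0,0]]]' 0
python3 - <<'E'
from station import bot
from h import *
b=bot.snapshot('side');p=bot.snapshot('top')
J,c=fitjig(p,[636,45,.03]);print(J,c)
M=J;cv2.imwrite('pics/home.png',cv2.hconcat([cv2.resize(f,(400,300),interpolation=cv2.INTER_CUBIC) for f in (b['frame'][130:190,240:320],p['frame'][90:150,165:245])]))
E
```

```text
time_s: 11.67
ee_pos: [616.6, 44.2, 19.8]
ee_rot: [[0.999, 0.034, -0.008], [0.034, -0.999, -0.001], [-0.008, 0.001, -1.0]]
wrist_force: [-9.2, 1.3, 6.1]
finger_gap: 25.5
grasp_force: 4.4
time_s: 12.33
ee_pos: [426.7, 37.3, 120.8]
ee_rot: [[0.999, 0.035, 0.0], [0.035, -0.999, 0.001], [0.0, -0.001, -1.0]]
wrist_force: [0.2, -0.0, -1.1]
finger_gap: -0.1
grasp_force: 0.0
[6.40817725e+02 4.52256963e+01 4.12695121e-02] -0.7998395778205708
```

View pics/home.png

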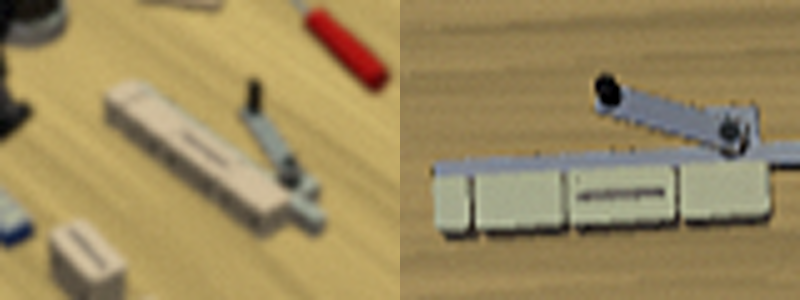

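The link is fully home in the top crop at (622,195), in line with its neighbours and against the rail. The clamp is still away, with its knob at (605,85). Next I locate the knob.

Run:
```python
from station import bot
from h import *
p=bot.snapshot('top');b=bot.snapshot('side')
print('knob top', unproj(p,np.array([205.6,106.4]),66))
# dark blob of knob, both views
for c,w in((p,(198,98,212,116)),(b,(286,143,296,156))):
    f=c['frame'][w[1]:w[3],w[0]:w[2]].max(2);ys,xs=np.where(f<70);print(xs.mean()+w[0],ys.mean()+w[1],len(xs),unproj(c,np.array([xs.mean()+w[0],ys.mean()+w[1]]),52))
s=bot.sense();print(tw(s,np.array([732,46,150])-s['ee_pos']))
```

```text
knob top [690.56090892  48.66188739]
206.08 107.6 25 [691.63317687  49.17389368]
290.45454545454544 149.27272727272728 11 [694.64999525  47.60750599]
[300.4480683    3.08267264 -28.52346162]
```

```bash
python3 -m pendant '[[[0.02,0.003,-0.03,0,0,0],[0.06,0.003,-0.03,0,0,0],[0.1,0.003,-0.03,0,0,0],[0.14,0.003,-0.03,0,0,0],[0.18,0.003,-0.03,0,0,0],[0.22,0.003,-0.03,0,0,0],[0.26,0.003,-0.03,0,0,0],[0.29,0.003,-0.03,0,0,0],[0.3,0.003,-0.03,0,0,0],[0.3,0.003,-0.03,0,0,0]]]' 0
python3 -m pendant '[[[0,0,0.03,0,0,0],[0,0,0.06,0,0,0],[0,0,0.08,0,0,0],[0,0,0.09,0,0,0],[0,0,0.09,0,0,0],[0,0,0.09,0,0,0]]]'
```

```text
time_s: 13.37
ee_pos: [733.3, 44.9, 147.3]
ee_rot: [[0.999, 0.033, -0.0], [0.033, -0.999, -0.001], [-0.0, 0.001, -1.0]]
wrist_force: [-0.2, 0.9, -0.7]
finger_gap: 0.2
grasp_force: 0.0
time_s: 13.87
ee_pos: [730.5, 45.3, 60.5]
ee_rot: [[0.999, 0.035, 0.0], [0.035, -0.999, -0.001], [0.0, 0.001, -1.0]]
wrist_force: [0.3, -0.3, 1.4]
finger_gap: -0.1
grasp_force: 0.0
```

```bash
python3 -m pendant '[[[-0.007,-0.004,0,0,0,0],[-0.014,-0.005,0,0,0,0],[-0.02,-0.005,0,0,0,0],[-0.026,-0.006,0,0,0,0],[-0.032,-0.006,0,0,0,0],[-0.038,-0.006,0,0,0,0],[-0.044,-0.005,0,0,0,0],[-0.05,-0.004,0,0,0,0],[-0.055,-0.003,0,0,0,0],[-0.06,-0.002,0,0,0,0],[-0.064,-0.001,0,0,0,0],[-0.064,-0.001,0,0,0,0]]]'
python3 -m pendant '[[[-0.002,0,0,0,0,0],[-0.004,0,0,0,0,0],[-0.004,0,0,0,0,0],[-0.004,0,0,0,0,0]]]'
```

```text
time_s: 14.87
ee_pos: [664.9, 43.7, 60.2]
ee_rot: [[0.999, 0.034, -0.002], [0.034, -0.999, -0.0], [-0.002, 0.0, -1.0]]
wrist_force: [-0.3, 0.5, -0.1]
finger_gap: 0.0
grasp_force: 0.0
time_s: 15.2
ee_pos: [661.8, 44.0, 60.1]
ee_rot: [[0.999, 0.035, -0.001], [0.035, -0.999, -0.0], [-0.001, 0.0, -1.0]]
wrist_force: [0.2, 0.5, 0.6]
finger_gap: 0.1
grasp_force: 0.0
```

```bash
python3 -m pendant '[[[-0.002,0,0,0,0,0],[-0.004,0,0,0,0,0],[-0.004,0,0,0,0,0]]]'; python3 -m pendant '[[[-0.002,0,0,0,0,0],[-0.004,0,0,0,0,0],[-0.004,0,0,0,0,0]]]'
python3 - <<'E'
from station import bot
from h import *
b=bot.snapshot('side');p=bot.snapshot('top')
cv2.imwrite('pics/cl.png',cv2.hconcat([cv2.resize(f,(400,300),interpolation=cv2.INTER_CUBIC) for f in (b['frame'][130:190,240:320],p['frame'][90:150,165:245])]))
E
```

```text
time_s: 15.45
ee_pos: [659.2, 44.0, 60.5]
ee_rot: [[0.999, 0.035, 0.003], [0.035, -0.999, 0.0], [0.003, -0.0, -1.0]]
wrist_force: [4.9, -3.0, -2.7]
finger_gap: 0.2
grasp_force: 2.3
time_s: 15.7
ee_pos: [658.8, 44.1, 60.9]
ee_rot: [[0.999, 0.036, 0.011], [0.036, -0.999, 0.001], [0.012, -0.001, -1.0]]
wrist_force: [12.7, -3.7, -8.2]
finger_gap: 0.2
grasp_force: 6.2
```

View pics/cl.png

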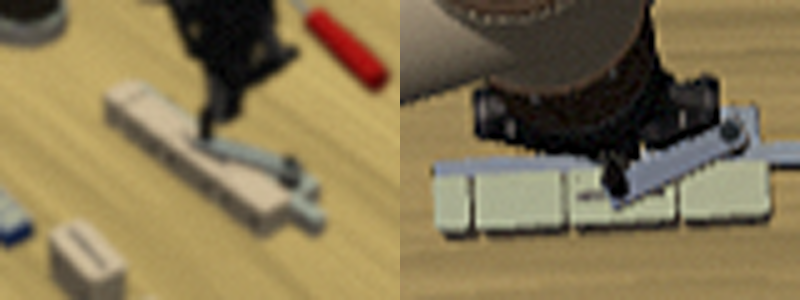

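The arm is at its stop across the link: TCP x is 658.8 against a predicted 658.5, and the force is rising. Back off, check numerically and hand in.

```bash
python3 -m pendant '[[[0.01,0,0,0,0,0],[0.03,0,0,0,0,0],[0.04,0,-0.03,0,0,0],[0.04,0,-0.07,0,0,0],[0.04,0,-0.11,0,0,0],[0.06,0,-0.14,0,0,0],[0.1,0,-0.14,0,0,0],[0.12,0,-0.14,0,0,0],[0.12,0,-0.14,0,0,0],[0.12,0,-0.14,0,0,0]]]'
python3 - <<'E'
from station import bot
from h import *
p=bot.snapshot('top');b=bot.snapshot('side')
for c in (p,b):
    u=proj(c,[642,45,52])[0];l,t=(u-6).astype(int);f=c['frame'][t:t+13,l:l+13].max(2);ys,xs=np.where(f<70)
    print(len(xs),unproj(c,np.array([xs.mean()+l,ys.mean()+t]),52))
print('jig',fitjig(p,[641,45,.04]))
E
```

```text
time_s: 16.63
ee_pos: [773.3, 48.1, 198.2]
ee_rot: [[0.999, 0.034, -0.004], [0.034, -0.999, -0.0], [-0.004, -0.0, -1.0]]
wrist_force: [-0.7, -0.0, -0.1]
finger_gap: -0.1
grasp_force: 0.0
22 [640.31636242  44.72346679]
11 [643.20245012  44.14094916]
jig (array([6.40914933e+02, 4.48599969e+01, 3.71668756e-02]), np.float64(-0.8487873949543971))
```

The knob stands over the gap's centre in both views, so I'm handing in.

```bash
python3 -c "
from station import bot
print(bot.job_done())"
```

```text
the job is handed in; nothing more can be done
None
```

I slid the 60 mm, 28 mm-high link home against the rail and swung the hold-down arm to its stop over it; I handed the job in at about 17 s, and no verdict came back.

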